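# Move a freshly primed panel to the empty rest with the lifter

### The arm

A 6-joint arm with a two-finger parallel gripper is mounted at the origin on the work surface. World frame = base frame: x ahead of the robot, y to its left, z up, the work surface at z = 0. Lengths are in mm, angles in rad, forces in N, time in s.
With the tool pointing down it reaches from about 300 to 775 mm from the base axis. Payload 14.6 kg.
Tool frame: the origin (TCP) lies on the centre line of the jaws, within the pads' length; the fingertips stand 19 mm ahead of it and the grasp point (between the pads) is the TCP (bot.tip_reach is the distance from the TCP to the fingertips, in mm); z points along the fingers, y is the line along which they close (so a half turn about z gives the same grasp; the last joint's range is limited). The gripper opens to 85 mm and grips with 20 to 120 N. Pads are 22 mm wide; open, the fingers measure 114 mm over their backs; the gripper's body (76 mm by 85 mm) begins 54 mm behind the grasp point. The pads swing forward as they close: fully open they stand 13 mm farther back than shut.
Start: joints at [1.056, 0.3, 1.521, -0, 1.321, -0.067], TCP at [238.137, 495.762, 250.281] pointing down, gripper open.
Joint ranges: [-3.03, 3.03], [-0.79, 2.21], [0.23, 2.52], [-1.04, 4.18], [0, 3.07], [-2.55, 2.55]. Speed limits (rad/s): [2.22, 2.22, 2.57, 3.14, 3.14, 3.14].

### API

Orientations are given as a unit quaternion [w, x, y, z].
In Python, from rig import bot gives the robot as it stands. Calls block until the motion is done:
- bot.move_to(position, orientation): joint-space move of the TCP to a pose.
- bot.servo_line(position, attitude=None, speed=150, until_force=None): straight line of the TCP; attitude=None keeps the orientation; speed is the mean speed in mm/s. With until_force (N) it stops when the force on the tool has changed by that much, and returns True; else False.
- bot.move_joints(angles): joint-space move.
- bot.move_gripper(opening, grip_force=None): finger opening in mm; grip_force is the grip in N (None keeps the last); returns when the fingers have stopped.
- bot.dwell(seconds).
- bot.ik(position, orientation): joint angles nearest the present ones, or None.
- bot.read_state(): the state.
- bot.read_camera(name): name is "scene" or "top" or "wrist"; returns a dict with "image" (420x560x3 uint8, blue, green, red), "depth" (420x560 float32, mm along the optical axis (not along the pixel's ray), 0 where there is no reading), "fovy" (degrees; the focal length in pixels is half the picture's height over the tangent of half this angle, whatever the lens; pixels are square), "cx", "cy" (the principal point, pixels), "k1" (the pictures are not rectified: a ray, as slopes to the right and down, at radius r is drawn at 1 + k1 r^2 times it, then the intrinsics apply), "eye" and "attitude" of the camera in the world; the wrist camera has in their place "mount" (4x4, takes a point from camera to tool coordinates, whose origin is the TCP and whose axes are the flange's). Camera axes: x right, y down, z forward; pixel columns grow to the right and rows downward; lengths in mm; the calibration is good to about 2 mm. A picture is of the moment at which its call begins: read the wrist's pose just before it.
A pose or a line that the arm cannot do raises bot.MotionError and nothing moves.
- bot.finish_job(): hands the job in; it is judged then, once.
The state is a dict: "clock": time; "joint_positions": joint angles; "qvel": joint speeds; "effort": joint torques, N m; "ee_pos": TCP position; "tool_rot": TCP orientation; "ft_force": force on the tool from outside, world axes, zero at the start; "moment": the same for the moment, N m; "grip_width": finger opening in mm; "grip_force": force on a finger pad.
Only numpy, scipy, OpenCV 4.12 (cv2) and the standard library are available. Lean on these libraries where they do the work, as an engineer would, in place of code of your own. Each camera call takes 0.05 s, during which the arm holds its last target. There are 200 camera calls.

### The job

Of the two freshly primed panels drying on wooden rests, take the one with the single large round hole over to the empty rest: slide the blade of the lifter under it, lift it clear and carry it level, and set it down squarely on the empty rest, just as it lay on its own. Then draw the blade out and lay the lifter back on the bench where it was. The paint is wet: the gripper must not touch the panel, and the other panel is to be left alone.

Things in the scene. Friction and masses are not known exactly. Their poses are not given: they have to be found in the camera images.
- lifter: Loose spatula, 0.3 kg. Origin: under the handle's grip place and balance point, level with the blade's underside; x to the blade tip, z up. Dark steel blade 44 mm wide, 3 thick, x 30 to 155 mm, flat on the bench. Neck at x 23 to 35. Dark wood handle, upright sides, 20 mm wide, x -90 to 30, z 30 to 56 mm. Foot 40 mm wide, x -86 to -74, down to z 0, so it stands level.
- panel: Panel to move: loose grey-primed plate, 0.12 kg, 100 (x) by 120 (y) by 4 mm, one round hole 40 mm wide in its middle. Origin: centre of its underside, z up. It lies 20 mm above the bench on a rest like the empty one, placed (within 3 mm) and turned as that rest; the blade goes in from its -x side, along +x.
- other_panel: The panel to leave alone: the same size and grey primer, on its own rest, but with four small holes (12 mm) near its corners and none in the middle. Origin: centre of its underside.
- rest_empty: Empty wooden rest, fixed: two battens along x (x -55 to 90 mm), 24 wide, 20 high, 80 apart inside, 128 over all; bare bench (z 0) between, open at -x, crossbar as high at x 75 to 90. Origin: on the bench, below the centre of a well-placed panel, whose 100 mm side lies along x. Three rests, alike, stand side by side in any order; the panels lie on the other two.
Things that resemble listed ones, but are neither listed nor needed, are in the scene too. Leave any yellow look-alike of the rest_empty alone. There is more than one size of the lifter; the one meant has the size given above.

How it is judged (in metres and radians):
On the way:
1. the panel with the large hole is lifted clear of its rest (at least 10 mm) on the lifter (height (world z) of panel above 0.03 m and contact force between panel and lifter above 0.2 N), for 0.2 s.
At the end, for the whole second after the job is handed in: Panel flat and at rest on the empty rest, centred within 20 mm along and 15 mm across, square within 10 degrees. Lifter not touching it, over 130 mm from its centre (origins), standing flat and at rest on the bench, origin within 50 mm of its start (any yaw) (x of panel in the frame of rest_empty between -0.02 and 0.02 m and y of panel in the frame of rest_empty between -0.015 and 0.015 m and z of panel in the frame of rest_empty between 0.017 and 0.023 m and angle between the x axis of panel and the x axis of rest_empty, either way round below 0.18 rad and angle between panel's own z axis and vertical below 0.06 rad and linear speed of each of panel, lifter below 0.02 m/s and contact force between panel and lifter below 0.05 N and horizontal distance between lifter and panel above 0.13 m and distance of lifter from where it was at the start of the episode below 0.05 m and height (world z) of lifter below 0.006 m and angle between lifter's own z axis and vertical below 0.1 rad).
It fails at once if the gripper touches the primed panel (contact force between the fingers and panel above 0.3 N).
It fails at once if the panel is tipped by more than 23 degrees (angle between panel's own z axis and vertical above 0.4 rad).
It fails at once if the other panel is moved by more than 15 mm (distance of other_panel from where it was at the start of the episode above 0.015 m).
It also fails if it takes over 62 s, if anything falls off the work surface, if the arm or the gripper's body presses on something with over 40 N, if the wrist force passes 120 N, or if a joint passes its speed limit or range.

## Working session

There is one attempt and no reset: what is moved stays moved. The work goes in short steps, each a Python script; the robot and the scene stay as the last script left them, time stands still between calls to the robot, and variables do not carry over. Pictures are saved under pics/ and viewed, at most 10 in all, crops included, and the job is handed in when it is done.

```bash
ls; mkdir -p pics; cat > h.py <<'E'
import numpy as np, cv2
from scipy.spatial.transform import Rotation as R
from rig import bot
def rot(q): return R.from_quat([q[1],q[2],q[3],q[0]]).as_matrix()
def cam(name):
    s=bot.read_state(); c=bot.read_camera(name)
    if "mount" in c:
        T=np.eye(4);T[:3,:3]=rot(s["tool_rot"]);T[:3,3]=s["ee_pos"];T=T@np.array(c["mount"])
    else:
        T=np.eye(4);a=np.array(c["attitude"]);T[:3,:3]=a if a.shape==(3,3) else rot(a);T[:3,3]=c["eye"]
    c["T"]=T; c["f"]=c["image"].shape[0]/2/np.tan(np.radians(c["fovy"])/2); return c
def rays(c,uv):
    uv=np.array(uv,float).reshape(-1,1,2)
    K=np.array([[c["f"],0,c["cx"]],[0,c["f"],c["cy"]],[0,0,1]])
    n=cv2.undistortPointsIter(uv,K,np.array([c["k1"],0,0,0.]),None,None,(3,50,1e-9)).reshape(-1,2)
    return np.c_[n,np.ones(len(n))]
def onplane(c,uv,z):
    d=rays(c,uv)@c["T"][:3,:3].T; e=c["T"][:3,3]
    return e+d*((z-e[2])/d[:,2])[:,None]
def cloud(c):
    h,w=c["depth"].shape; u,v=np.meshgrid(np.arange(w),np.arange(h))
    p=rays(c,np.c_[u.ravel(),v.ravel()])*c["depth"].reshape(-1,1)
    return (p@c["T"][:3,:3].T+c["T"][:3,3]).reshape(h,w,3)
E
python3 - <<'E'
from h import *
s=bot.read_state();print(s["clock"],s["tool_rot"])
for n in("top","scene"):
    c=cam(n);cv2.imwrite(f"pics/{n}0.png",c["image"]);print(n,c["fovy"],c["k1"],c["T"].round(2).tolist())
E
```

```text
pics
0.0 [-1.70378861e-04  2.22030026e-01  9.75039634e-01 -5.92563936e-04]
top 42.57669638151004 -0.17002218689422255 [[0.01, -0.99, 0.15, 233.85], [-1.0, -0.01, 0.0, -100.52], [-0.0, -0.15, -0.99, 1540.84], [0.0, 0.0, 0.0, 1.0]]
scene 48.63077317323072 -0.007999993407124947 [[0.12, 0.7, -0.7, 1250.93], [0.99, -0.08, 0.08, -183.45], [0.0, -0.71, -0.71, 869.93], [0.0, 0.0, 0.0, 1.0]]
```

View pics/top0.png

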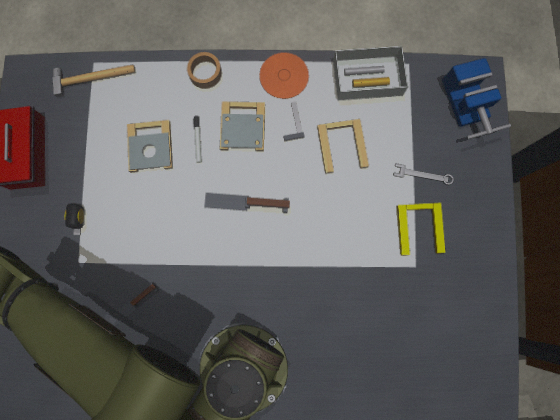

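View pics/scene0.png

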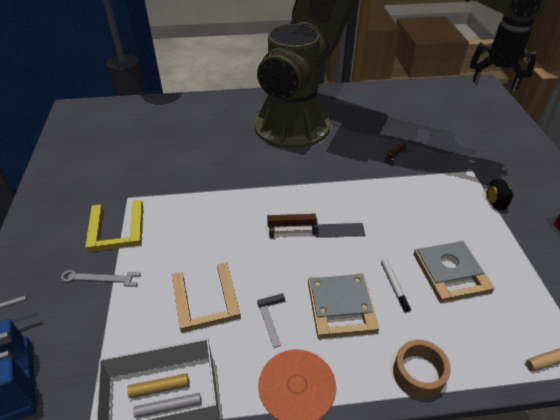

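The top view shows these look-alikes:
- **Panels:** the large-hole panel is at (150,147), and the four-hole panel at (242,128) is to be left alone.
- **Rests:** the empty wooden rest is at (343,146), and the yellow look-alike is at (421,228).
- **Lifters:** there's a big one at (248,203), about 85 px or 245 mm long, which fits. A small brown-handled one at (144,294) is too short.

I'll confirm with a crop and measure.

```bash
cat >> h.py <<'E'
def rect(xy):
    (cx,cy),(w,h),a=cv2.minAreaRect(xy.astype(np.float32)); 
    if w<h: w,h,a=h,w,a+90
    return np.round([cx,cy,w,h,(a+90)%180-90],1)
def blobs(m,box,amin=30):
    u0,v0,u1,v1=box; k=np.zeros_like(m);k[v0:v1,u0:u1]=m[v0:v1,u0:u1]
    n,l,st,ce=cv2.connectedComponentsWithStats(k.astype(np.uint8))
    return [l==i for i in range(1,n) if st[i,4]>=amin]
E
python3 - <<'E'
from h import *
c=cam("top");P=cloud(c);im=c["image"];hsv=cv2.cvtColor(im,cv2.COLOR_BGR2HSV)
a=cv2.resize(im[90:310,110:390],None,fx=2.8,fy=2.7,interpolation=cv2.INTER_CUBIC);cv2.imwrite("pics/crop.png",a)
b=P[150:250,100:380,2];print("bench z",np.median(b),"noise",np.std(b[80:100]))
H,S,V=cv2.split(hsv)
print("hsv rest",hsv[140,325],"panel",hsv[160,140],hsv[130,230],"handle",hsv[203,265],"blade",hsv[202,225],"white",hsv[240,200])
for n,bx in dict(panel=(115,110,185,180),other=(212,92,275,160),empty=(310,110,375,180)).items():
    k=np.zeros_like(H,bool);k[bx[1]:bx[3],bx[0]:bx[2]]=1
    q=P[k&(P[...,2]>12)&(P[...,2]<35)];print(n,len(q),np.median(q[:,2]),rect(q[:,:2]))
for n,bx in dict(big=(195,185,300,220),small=(120,270,170,315)).items():
  for lo,m in(("dark",V<110),("high",P[...,2]>40)):
    for k in blobs(m,bx,25):
      uv=np.argwhere(k)[:,::-1]; print(n,lo,len(uv),np.median(P[k][:,2]).round(1),rect(P[k][:,:2]))
E
```

```text
bench z 0.8036962087087431 noise 98.57240035693265
hsv rest [ 21 101 171] panel [ 95  22 127] [ 93  17 134] handle [  9 110  97] blade [113  20 100] white [105   6 175]
panel 1693 23.00842591688979 [637.4 283.5 148.  144.8   4.6]
other 1887 23.15133783723786 [688.7   4.3 171.  151.6  -0.7]
empty 951 19.872053298881838 [ 649.5 -274.3  168.3  136.2    9.2]
big dark 954 6.0 [367.8   6.6 247.7 242.8  -5.1]
big high 328 55.9 [359.4 -54.  240.1 118.6  -6. ]
small dark 2250 0.4 [213.9 130.6 463.2 126.5 -88.5]
```

View pics/crop.png

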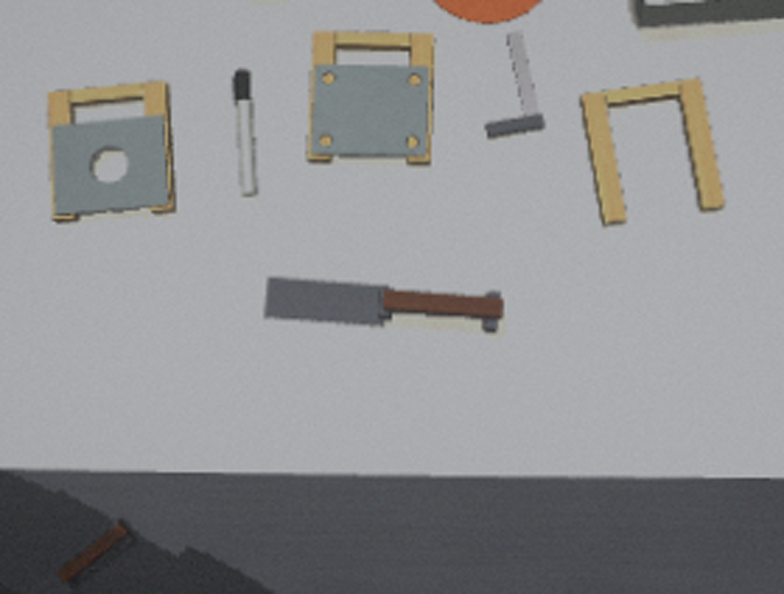

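The crop confirms all three. The large-hole panel's hole is at crop (110,165), the empty wooden rest is centred at (652,150), and the big lifter has its blade at (325,300), pointing +y. Next come the colour contours, then closer views with the wrist camera.

```bash
cat >> h.py <<'E'
def fit(c,m,box,z,amin=60):
    ks=blobs(m,box,amin)
    if not ks: return None
    k=max(ks,key=lambda k:k.sum())
    ct=max(cv2.findContours(k.astype(np.uint8),cv2.RETR_EXTERNAL,cv2.CHAIN_APPROX_NONE)[0],key=len)
    return rect(onplane(c,ct.reshape(-1,2),z)[:,:2])
def masks(im):
    H,S,V=[x.astype(int) for x in cv2.split(cv2.cvtColor(im,cv2.COLOR_BGR2HSV))]
    return dict(wood=(H>13)&(H<27)&(S>60)&(V>110), prim=(H>80)&(H<110)&(S>11)&(V<150)&(V>85), handle=(H<14)&(S>70)&(V<130)&(V>50), blade=(S<60)&(V<118)&(V>50), white=(S<12)&(V>150))
def down(yaw): # tool pointing down, tool y axis at heading yaw+90
    r=R.from_euler("z",yaw)*R.from_euler("x",np.pi); q=r.as_quat(); return [q[3],q[0],q[1],q[2]]
E
python3 - <<'E'
from h import *
c=cam("top");m=masks(c["image"]);A=(0,0,560,420)
print("panel",fit(c,m["prim"],(115,110,185,180),24),"other",fit(c,m["prim"],(212,92,275,160),24))
print("empty",fit(c,m["wood"],(310,110,375,180),20),"prest",fit(c,m["wood"],(115,110,185,180),20))
print("handle",fit(c,m["handle"],(240,185,300,220),56),"blade",fit(c,m["blade"],(195,185,249,220),3))
hole=fit(c,m["white"],(139,140,160,162),24);print("hole",hole)
w=cam("wrist");print(np.array(w["mount"]).round(3).tolist(),w["fovy"],w["k1"])
E
```

```text
panel [619.4 286.4 116.7 100.2 -84.4] other [682.5  14.6 116.8 100.2  88.2]
empty [ 641.4 -279.9  144.6  127.2    9.4] prest [646.  290.2 127.  126.1 -84.4]
handle [465.3 -63.8 115.8  18.5  86.3] blade [474.4  55.7 126.9  41.4  86. ]
hole [615.2 284.5  32.6  24.1 -89.9]
[[-0.001, -0.964, -0.265, 66.563], [1.0, -0.001, 0.0, 0.692], [-0.001, -0.265, 0.964, -124.832], [0.0, 0.0, 0.0, 1.0]] 65.67046333820952 0.009201980650977477
```

```bash
cat > look.py <<'E'
from h import *
for n,p in dict(panel=(620,320,260),empty=(635,-245,260),lifter=(460,50,260)).items():
    bot.move_to(list(p),down(np.pi/2)); bot.dwell(0.2)
    c=cam("wrist");np.save(f"{n}.npy",c,allow_pickle=True);cv2.imwrite(f"pics/w_{n}.png",c["image"])
    print(n,bot.read_state()["clock"])
ims=[cv2.resize(cv2.imread(f"pics/w_{n}.png"),(400,300)) for n in("panel","empty","lifter")]
cv2.imwrite("pics/tri.png",np.vstack([np.hstack(ims[:2]),np.hstack([ims[2],ims[2]*0])]))
E
python3 look.py
```

```text
panel 2.05
empty 4.3333
lifter 5.875
```

View pics/tri.png

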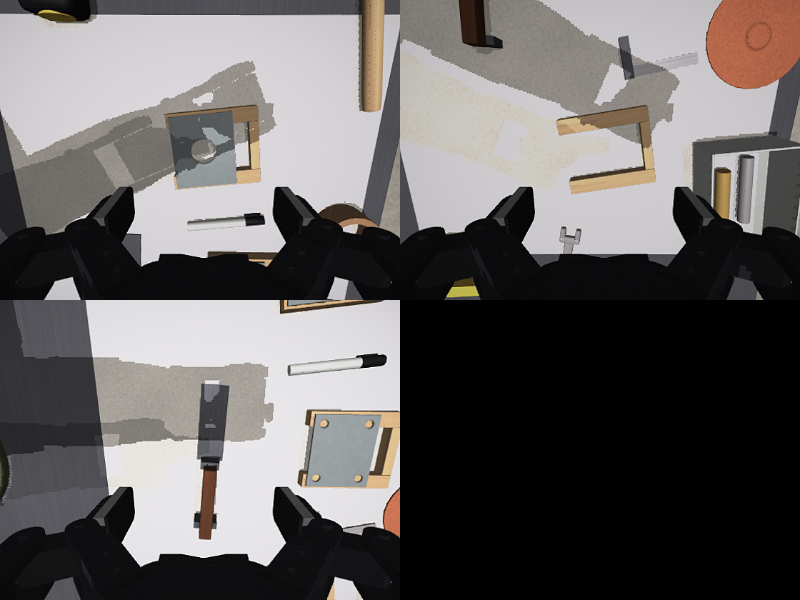

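The wrist views have shadow across everything, so I'll use depth together with colour. In 560-wide pixels, the panel is at about (287,210), the empty rest at (290,210) and the lifter at (297,640-420=220).

```bash
cat > meas.py <<'E'
from h import *
L={n:np.load(f"{n}.npy",allow_pickle=True).item() for n in("panel","empty","lifter")}
def go(n,test,box,z,tag):
    c=L[n];d=cv2.medianBlur(c["depth"],3);c=dict(c,depth=d);P=cloud(c)
    hs=cv2.cvtColor(c["image"],cv2.COLOR_BGR2HSV).astype(int)
    m=test(P[...,2],hs[...,0],hs[...,1],hs[...,2]).astype(np.uint8)
    m=cv2.morphologyEx(m,cv2.MORPH_OPEN,np.ones((3,3),np.uint8))
    k=max(blobs(m>0,box,20),key=lambda k:k.sum())
    print(tag,int(k.sum()),"z",np.median(P[k][:,2]).round(1),fit(c,m>0,box,z)); return k
go("panel",lambda z,H,S,V:(z>12)&(z<32)&(S<55),(220,135,340,275),24,"panel")
go("panel",lambda z,H,S,V:(z>12)&(z<32),(220,135,380,275),22,"panel+rest")
go("panel",lambda z,H,S,V:(z<10),(260,185,312,235),24,"hole")
go("empty",lambda z,H,S,V:(z>12)&(z<32),(190,130,370,280),20,"empty")
go("empty",lambda z,H,S,V:(z>12)&(z<32)&(S>70),(190,130,370,280),20,"emptyS")
go("lifter",lambda z,H,S,V:(z>44)&(z<70),(260,200,330,350),56,"handle")
go("lifter",lambda z,H,S,V:(S>90)&(H<14),(260,200,330,350),56,"handleC")
go("lifter",lambda z,H,S,V:(V<75),(260,100,330,226),3,"blade")
E
python3 meas.py
```

```text
panel 7917 z 25.3 [620.1 288.4 120.8 100.6 -84.2]
panel+rest 11027 z 25.1 [637.9 291.4 144.2 128.2   5.7]
hole 918 z 1.8 [619.5 289.2  39.2  38.2   0. ]
empty 6289 z 21.3 [ 642.3 -278.8  145.1  129.1    9.2]
emptyS 6114 z 21.3 [ 642.5 -278.4  144.4  128.2    9.2]
handle 1806 z 57.1 [466.5 -61.3 123.7  20.2  85.9]
handleC 1764 z 57.1 [466.8 -59.2 125.7  20.3  86.3]
blade 2332 z 4.3 [476.7  75.   90.9  43.1  85.9]
```

```bash
cat >> h.py <<'E'
LIFT=np.array([468.4,-33.0]);HL=np.radians(86.0);PAN=np.array([620.0,288.3]);HP=np.radians(5.7)
EMP=np.array([625.1,-281.4]);HE=np.radians(9.2);G=44
def at(o,h,back,z): # TCP so that lifter origin is `back` behind o
    p=np.array(o)-back*np.array([np.cos(h),np.sin(h)]); return [p[0],p[1],G+z]
E
python3 - <<'E'
from h import *
bot.move_gripper(60,100)
bot.move_to(at(LIFT,HL,0,60),down(HL))
print(bot.servo_line(at(LIFT,HL,0,0),speed=80,until_force=8))
bot.move_gripper(0,100)
s=bot.read_state();print(s["grip_width"],s["grip_force"],s["ee_pos"],s["clock"])
bot.servo_line(at(LIFT,HL,0,100),speed=150)
bot.move_to(at(PAN,HP,235,100),down(HP))
bot.servo_line(at(PAN,HP,235,7),speed=120)
bot.dwell(0.2);c=cam("wrist");np.save("pre.npy",c,allow_pickle=True);cv2.imwrite("pics/pre.png",c["image"])
s=bot.read_state();print(s["grip_width"],s["ee_pos"],s["joint_positions"],s["clock"])
E
```

```text
False
18.391927156162613 98.45004200935364 [468.53879857 -33.03135886  44.51746262] 8.3417
18.575893224594562 [386.36798542 265.08185247  51.46894287] [ 5.23150186e-01  4.03173134e-01  1.91482228e+00 -4.12170629e-05
  8.22666889e-01  1.99445008e+00] 12.1333
```

View pics/pre.png

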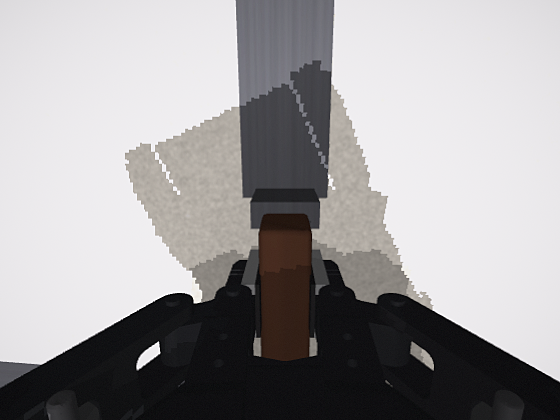

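The lifter is held straight, with its blade over columns 237–333. I'll check from depth that it's level and how far its origin sits from the TCP, using this view and a top view.

```bash
cat > chk.py <<'E'
from h import *
c=np.load("pre.npy",allow_pickle=True).item();P=cloud(c);t=np.array(bot.read_state()["ee_pos"])
Rz=R.from_euler("z",-HP).as_matrix()
Q=(P-t)@Rz.T
for v in(5,60,120,180): 
    q=np.median(Q[v-3:v+4,260:315].reshape(-1,3),0); print(v,q.round(1))
e=onplane(c,[[285,199],[285,213],[240,120],[331,120]],10);print("bladestart",((e-t)@Rz.T).round(1)[[0,2,3]])
h=onplane(c,[[285,213]],63);print("handle front",((h-t)@Rz.T).round(1))
k=cam("top");cv2.imwrite("pics/top1.png",k["image"]);m=masks(k["image"])
P=cloud(k);Q=(P-t)@Rz.T
s=(Q[...,0]>60)&(Q[...,0]<180)&(abs(Q[...,1])<40)&(masks(k["image"])["blade"])
q=Q[s];print("blade",s.sum(),np.percentile(q,[2,50,98],0).round(1))
print("panel",fit(k,m["prim"],(115,110,185,180),24))
E
python3 chk.py
```

```text
5 [118.2  -0.6 -40. ]
60 [ 95.6  -0.6 -40.2]
120 [ 68.8  -0.6 -40.1]
180 [ 39.2  -0.7 -40.1]
bladestart [[ 28.9   0.4 -41.5]
 [ 68.8  22.5 -41.5]
 [ 68.8 -22.3 -41.5]]
handle front [[36.   0.4 11.5]]
blade 422 [[ 63.7 -22.2 -50.9]
 [110.1  -4.2 -41.4]
 [151.1  19.5 -35.3]]
panel [619.4 286.5 117.1  99.6 -84. ]
```

The blade is level and centred, so I'll insert and lift.

```bash
python3 - <<'E'
from h import *
print(bot.servo_line(at(PAN,HP,99,7),speed=80,until_force=6))
f0=np.array(bot.read_state()["ft_force"])
bot.servo_line(at(PAN,HP,99,24),speed=25)
bot.servo_line(at(PAN,HP,99,60),speed=50)
bot.dwell(0.3)
s=bot.read_state();print(s["ee_pos"],np.array(s["ft_force"])-f0,s["clock"])
c=cam("wrist");np.save("up.npy",c,allow_pickle=True);cv2.imwrite("pics/up.png",c["image"])
E
```

```text
False
[521.42638661 278.4459416  103.8011859 ] [ 0.38504552  0.61442692 -0.67565457] 16.0333
```

View pics/up.png

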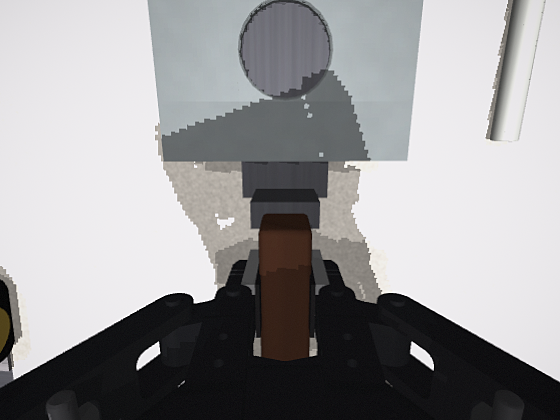

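The panel sits square on the blade, with its hole at (285,49) and near edge at row 160. I'll measure its offset, carry it across and set it down.

```bash
python3 - <<'E'
from h import *
c=np.load("up.npy",allow_pickle=True).item();t=np.array(bot.read_state()["ee_pos"]);Rz=R.from_euler("z",-HP).as_matrix()
f=lambda uv:((onplane(c,uv,t[2]-37)-t)@Rz.T).round(1)
h=f([[240,49],[331,49],[285,1],[285,97]]);e=f([[170,160],[400,160]]);print(h.tolist(),e.tolist())
off=(h[2:,0].mean()+e[:,0].mean()+50)/2; lat=h[:2,1].mean(); yaw=np.arctan2(-(e[0,0]-e[1,0]),e[0,1]-e[1,1]);print("off",off,lat,yaw)
np.save("off.npy",[off,lat])
# lateral shift: panel centre at lat (left positive) of lifter axis
E_=EMP-lat*np.array([-np.sin(HE),np.cos(HE)])
# away, round the far-reaching objects at height, in gentle straight steps
bot.servo_line(at(PAN,HP,off+90,90),speed=130)
a=np.array(at(PAN,HP,off+90,90));b=np.array(at(E_,HE,off,90))
for w in(.25,.5,.75,1):
    bot.ik(list(a+(b-a)*w),down(HP+(HE-HP)*w))
bot.servo_line(list(b),attitude=down(HE),speed=130)
bot.dwell(0.2);s=bot.read_state();print(s["ee_pos"],s["clock"])
c=cam("wrist");np.save("over.npy",c,allow_pickle=True);cv2.imwrite("pics/over.png",c["image"])
c=cam("top");cv2.imwrite("pics/top2.png",c["image"]);m=masks(c["image"])
z=s["ee_pos"][2]-37
print("carried",fit(c,m["prim"],(300,90,400,210),z),"want",EMP,np.degrees(HE)-90)
E
```

```text
[[99.5, 20.7, -37.0], [99.5, -20.5, -37.0], [118.5, 0.3, -37.0], [79.0, 0.3, -37.0]] [[49.6, 57.1, -37.0], [49.5, -56.4, -37.0]]
off 99.15 0.09999999999999964 -0.0008810570407455193
[ 527.2560307  -297.28655923  134.01359406] 21.7417
carried [ 627.7 -281.4  118.1   97.5  -79.3] want [ 625.1 -281.4] -80.8
```

View pics/over.png

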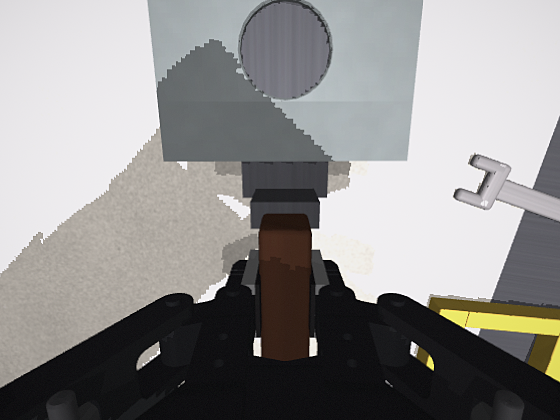

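The panel hasn't shifted on the blade, so I'll lower it, draw the blade out and check.

```bash
python3 - <<'E'
from h import *
off,lat=np.load("off.npy");E_=EMP-lat*np.array([-np.sin(HE),np.cos(HE)])
bot.servo_line(at(E_,HE,off,24),speed=80)
bot.servo_line(at(E_,HE,off,8),speed=20); bot.dwell(0.2)
bot.servo_line(at(E_,HE,off+140,8),speed=80)
bot.servo_line(at(E_,HE,off+140,100),speed=150)
print(bot.read_state()["clock"])
c=cam("top");cv2.imwrite("pics/top3.png",c["image"][90:240,280:420].repeat(4,0).repeat(4,1));m=masks(c["image"])
print("panel",fit(c,m["prim"],(310,110,380,185),24),"want",EMP,np.degrees(HE)-90)
P=cloud(c);print("z",np.median(P[145:160,333:338,2]))
E
```

```text
26.6333
panel [ 624.2 -281.8  116.5   99.1  -80.9] want [ 625.1 -281.4] -80.8
z 24.719963554848846
```

View pics/top3.png

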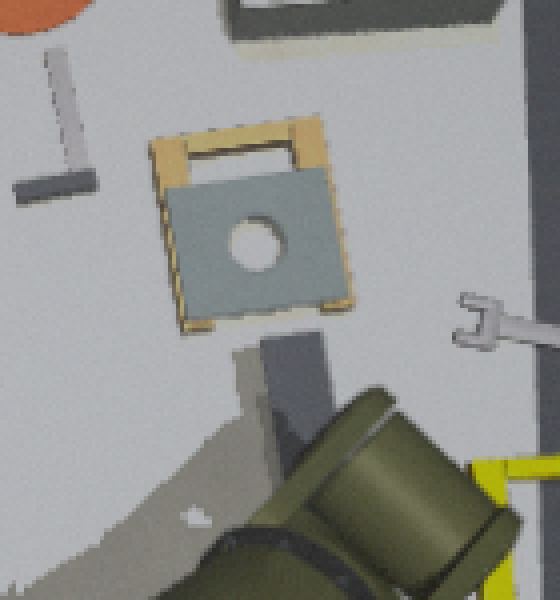

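The panel lies square and centred on the rest, and the blade is free. I'll put the lifter back.

```bash
python3 - <<'E'
from h import *
bot.move_to(at(LIFT,HL,0,100),down(HL))
bot.servo_line(at(LIFT,HL,0,10),speed=120)
print(bot.servo_line(at(LIFT,HL,0,0),speed=20,until_force=6),bot.read_state()["ee_pos"])
bot.dwell(0.2);bot.move_gripper(60);bot.dwell(0.2)
bot.servo_line(at(LIFT,HL,0,130),speed=120)
bot.move_to([300,250,260],down(np.pi/2+.5));bot.dwell(0.3)
c=cam("top");m=masks(c["image"])
print("handle",fit(c,m["handle"],(240,185,300,220),56),"blade",fit(c,m["blade"],(195,185,249,220),3))
print("panel",fit(c,m["prim"],(310,110,380,185),24),"other",fit(c,m["prim"],(212,92,275,160),24))
P=cloud(c);print("blade z",[np.median(P[200:204,u:u+6,2]).round(1) for u in(210,225,238)],bot.read_state()["clock"])
cv2.imwrite("pics/top4.png",c["image"])
E
```

```text
True [468.35046734 -32.98371145  44.51403189]
handle [465.2 -63.8 115.9  18.2  86.1] blade [474.3  55.6 126.6  41.5  86. ]
panel [ 624.1 -281.8  116.5   99.8  -80.9] other [682.4  14.3 116.3  99.7  88.4]
blade z [np.float64(3.9), np.float64(3.6), np.float64(4.9)] 32.9583
```

View pics/top4.png

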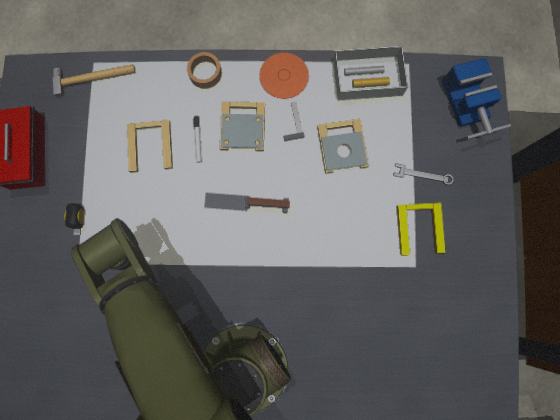

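The panel is on the empty rest at (343,150), the lifter is back at (248,203), and the other panel hasn't moved.

```bash
python3 -c "
from rig import bot
print(bot.finish_job())"
```

```text
the job is handed in; nothing more can be done
None
```

The large-hole panel now lies square on the empty rest, about 1 mm off centre by the top camera; the lifter is back where it started, the other panel hasn't moved, and the job was handed in at about 33 s (no verdict was returned).

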